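# Set the grinder's feed dial six clicks from zero and lock it

### The job

Set the feed dial of the tool grinder to six: turn it back (anticlockwise from above) to its zero stop, rest there a moment, then count six clicks clockwise. With the dial on the sixth click, slide the small flush lock in the slot beside it fully home, towards the dial, and leave the dial there. Leave the spanner, the collet and the dressing stick where they lie.

Things in the scene. Friction and masses are not known exactly. Their poses are not given: they have to be found in the camera images.
- grinder: Green bench tool grinder, fixed. Origin on the table under the dial's axis; z up; x runs from the lock slot to the dial (away from the robot, turned by up to 0.3 rad). The feed head under the dial is a block 140 mm wide (y) from x = -130 to +65 mm, its flat top 85 mm above the table. Wheel, guard and motor, up to 220 mm high, stand at y = +210 to +375 mm.
- dial (a joint): Feed dial, rad. 0 is the zero click (hard stop 0.03 further back); grows clockwise from above. It clicks every 20 degrees (0.349 rad), 11 places, 0 to 10; click six is 2.094. A sprung detent (about 0.1 N m to leave a click) pulls it into the nearest click when let go. Engraved marks show the clicks, the long one is zero. It cannot turn while the lock is home.
- dial_grip (a point): On the dial's axis, 30 mm above the head's top. Black disc, 62 mm diameter, top 6.5 mm above the head, carrying an upright bar grip 46 mm long, 14 mm thick, top 39.5 mm above the head; pinch it across its thickness. Site x runs along the bar to its pointed end (white line on top), y across it. At zero the pointer stands 100 degrees anticlockwise of the grinder's x.
- lock (a joint): Lock slide, m. 0 is open, away from the dial; 0.014 is fully home, nearest the dial. It moves along the grinder's +x, needs about 2 N and stays where it is left. It goes home only when the dial rests on a click.
- lock_face (a point): Middle of the top edge of the lock slide's end face away from the dial, the face to push along the grinder's +x; axes as the grinder's. The slide is an aluminium nub 12 mm long (x), 24 wide, 7.5 tall, its top flush with the head. With the lock open this point is at x = -73 mm, y = 0, z = 85 mm of the grinder.
- spanner: Steel spanner 170 mm long lying on the table, bystander; leave it.
- collet: Steel collet standing on the table, 38 mm diameter, 45 mm high, origin under its centre, bystander; leave it.
- dresser: Grey stone dressing stick, 100 x 25 x 25 mm, lying on the table, origin under its centre, bystander; leave it.
- slot_mid (a point): Middle of the recess for the lock slide, level with the head's top, fixed, axes as the grinder's (x = -80, y = 0, z = 85 mm of it). The recess is 66 mm long (x), 28 mm wide (y) and 8 mm deep; with the lock open 40 mm of it lie empty behind the slide, room for a fingertip.

How it is judged:
On the way, in this order (a step that is already met when the one before it is completed fails the run):
1. the dial is turned back to its zero stop, the lock still open (value of joint dial below 0.09 rad and value of joint lock below 0.005 m), for 0.2 s.
2. the dial is on the sixth click, the lock still open (value of joint dial between 1.99 and 2.2 rad and value of joint lock below 0.005 m), for 0.3 s.
At the end, for the whole second after the job is handed in: The dial rests on the sixth click from zero (2.094 rad, within 0.1 rad), the lock slide is home (at least 11.5 of its 14 mm) (value of joint dial between 1.99 and 2.2 rad and value of joint lock above 0.0115 m and velocity of joint dial between -0.05 and 0.05 rad/s); the robot touches nothing.
It fails at once if the spanner, the collet or the dressing stick is moved by more than 20 mm (distance of any of spanner, collet, dresser from where it was at the start of the episode above 0.02 m).
It also fails if it takes over 72 s, if anything falls off the work surface, if the arm or the gripper's body presses on something with over 40 N, if the wrist force passes 120 N, or if a joint passes its speed limit or range.

### The arm

A 6-joint arm with a two-finger parallel gripper is mounted at the origin on the work surface. World frame = base frame: x ahead of the robot, y to its left, z up, the work surface at z = 0. Lengths are in m, angles in rad, forces in N, time in s.
With the tool pointing down it reaches from about 0.275 to 0.875 m from the base axis. Payload 12.5 kg.
Tool frame: the origin (TCP) lies at the very end of the fingers, on their centre line; the grasp point (between the pads) lies 19 mm behind it; z points along the fingers, y is the line along which they close (so a half turn about z gives the same grasp; the last joint's range is limited). The gripper opens to 85 mm and grips with 20 to 120 N. Pads are 22 mm wide; open, the fingers measure 114 mm over their backs; the gripper's body (76 mm by 85 mm) begins 54 mm behind the grasp point. The pads swing forward as they close: fully open they stand 13 mm farther back than shut.
Start: joints at [1.051, 0.351, 1.652, -0, 1.139, -0.085], TCP at [0.232, 0.499, 0.231] pointing down, gripper open.
Joint ranges: [-2.75, 2.75], [-0.79, 2.1], [0.01, 2.65], [-1.57, 4.71], [0.07, 3.14], [-2.87, 2.87]. Speed limits (rad/s): [2.22, 2.22, 2.79, 3.14, 3.14, 3.14].

### API

Orientations are given as a unit quaternion [w, x, y, z].
In Python, from cell import telemetry, grab_frame, calibration, close_job gives the robot as it stands.
- The arm moves only by the tool move_arm, never from a script. Its argument "steps" is text: rows parted by semicolons, each of 7 numbers parted by spaces: the shift along the tool's x, y, z in mm, then the turn, a rotation vector about the tool's x, y, z in rad, then the finger opening in mm, from 0 to 85.4. In form: tx ty tz rx ry rz grip; .... A call has 1 to 20 rows; each row shifts and turns the commanded pose from where the row before left it, along the tool's axes as they then stand; what a row does not reach is not made up. A row lasts 1/12 s, in which the tool goes at most 41.7 mm and 7.16 degrees, less where a joint would pass 70% of its speed; a pose out of reach is approached as far as the arm can. A call with a gripper value outside its range is refused whole. The fingers move at their own pace and stop on an object; "force" is the grip in N (left out, the last holds). Time passes only in rows, so rows that do not move let the fingers close. It gives the time, the measured TCP pose, the force, the opening and the grip force at its end, in the units of the state.
- telemetry.state(): the state, without advancing time (a new reading comes with each control period).
- grab_frame(name): name is "scene" or "top" or "wrist"; returns (picture, depth): 420x560x3 uint8, red, green, blue; 420x560 float32, m along the optical axis (not along the pixel's ray), 0 where there is no reading.
- calibration(name): a dict with "fovy" (degrees; the focal length in pixels is half the picture's height over the tangent of half this angle, whatever the lens; pixels are square), "cx", "cy" (the principal point, pixels), "position" and "attitude" of the camera in the world. Camera axes: x right, y up, looking along -z (the intrinsics and any distortion apply to the point x, -y, -z); pixel columns grow to the right and rows downward; lengths in m; the calibration is good to about 2 mm. A picture is of the moment at which its call begins: read the wrist's pose just before it. calibration takes no time and is no camera call; for the wrist camera it gives the pose at the moment of the call.
- close_job(): hands the job in; it is judged then, once.
The state is a dict: "time": time; "qpos": joint angles; "qvel": joint speeds; "tau": joint torques, N m; "eef_pos": TCP position; "tool_rot": TCP orientation; "ft_force": force on the tool from outside, world axes, zero at the start; "wrist_torque": the same for the moment, N m; "finger_gap": finger opening in m; "grip_force": force on a finger pad.
Only numpy, scipy, OpenCV 4.12 (cv2) and the standard library are available. Lean on these libraries where they do the work, as an engineer would, in place of code of your own. Each camera call takes 0.05 s, during which the arm holds its last target. There are 200 camera calls.

## Working session

There is one attempt and no reset: what is moved stays moved. The work goes in short steps, Python scripts to look and compute and a tool call to move; the robot and the scene stay as the last step left them, time stands still between calls to the robot, and variables do not carry over. Pictures are saved under pics/ and viewed, at most 10 in all, crops included, and the job is handed in when it is done.

Besides the shell and the picture viewer there is one more tool, called after "Call:" by a JSON object that holds its "name" and its "arguments", one argument or row to a line. move_arm: Moves the arm, as the interface text tells. Its arguments: {"type":"object","properties":{"steps":{"type":"string"},"force":{"type":"number"}},"required":["steps"]}

```bash
mkdir -p pics; ls; cat > h.py <<'E'
import numpy as np, cv2
from cell import telemetry, grab_frame, calibration, close_job
from scipy.spatial.transform import Rotation as R
def Rq(q): return R.from_quat([q[1],q[2],q[3],q[0]])
def camR(c):
    a=np.array(c["attitude"],float)
    return a if a.shape==(3,3) else Rq(a).as_matrix()
def pix2w(c,u,v,d=None,z=None):
    f=210/np.tan(np.radians(c["fovy"])/2)
    r=np.array([(u-c["cx"])/f,-(v-c["cy"])/f,-1.]); w=camR(c)@r; p=np.array(c["position"])
    if d is None: d=(z-p[2])/w[2]
    return p+d*w
def w2pix(c,P):
    f=210/np.tan(np.radians(c["fovy"])/2)
    q=camR(c).T@(np.array(P)-np.array(c["position"])); return c["cx"]+f*q[0]/-q[2], c["cy"]-f*q[1]/-q[2]
E
python3 - <<'E'
from h import *
print(telemetry.state())
for n in("top","scene","wrist"):
    c=calibration(n);print(n,c)
    p,d=grab_frame(n);np.savez(f"{n}0.npz",p=p,d=d);cv2.imwrite(f"pics/{n}0.png",p[:,:,::-1])
E
```

```text
pics
{'time': 0.0, 'qpos': array([ 1.05138987e+00,  3.51233828e-01,  1.65242328e+00,  9.28935469e-06,
        1.13910241e+00, -8.46160263e-02]), 'qvel': array([ 0.00094927,  0.00072398, -0.00146716,  0.00015   ,  0.00094387,
       -0.00150937]), 'tau': array([-5.66427243e-04, -5.06108057e+01, -2.91404289e+01, -1.32905416e-04,
        4.53132714e-03, -4.56682005e-05]), 'eef_pos': array([0.23148922, 0.49854698, 0.23076005]), 'tool_rot': array([-1.77563236e-04,  2.15688745e-01,  9.76461994e-01, -5.55771784e-04]), 'ft_force': array([-0.09457548, -0.76406859, -0.59573155]), 'wrist_torque': array([-0.01379098, -0.03354088, -0.02534435]), 'grip_force': 0.0, 'finger_gap': 0.08582953897449445}
top {'fovy': 50.023465274591565, 'cx': 283.1711084407927, 'cy': 215.58615781884347, 'position': array([ 0.44554895, -0.1737156 ,  0.88407483]), 'attitude': array([-0.70254616, -0.06076053,  0.05157819,  0.70716105])}
scene {'fovy': 52.923973711240514, 'cx': 283.17894909147066, 'cy': 213.43256673539895, 'position': array([ 0.82205464, -0.52752929,  0.62699688]), 'attitude': array([0.88885894, 0.33390106, 0.10085552, 0.29709937])}
wrist {'fovy': 67.98921722732612, 'cx': 280.0253835409346, 'cy': 207.313911458692, 'position': array([0.15834256, 0.53127624, 0.37334528]), 'attitude': array([ 0.83230635, -0.13523602, -0.08581596,  0.5306722 ])}
```

View pics/top0.png

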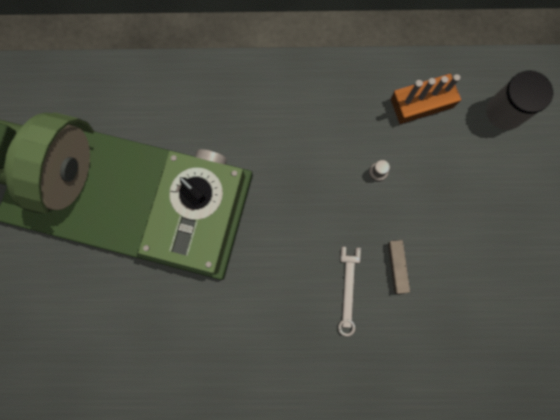

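View pics/scene0.png

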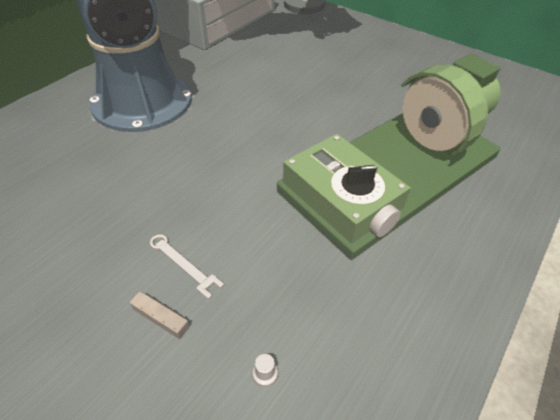

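The top view shows the dial around (196,193), the slot from about (190,222) to (178,250), and the wheel on the left. The bystanders are far off to the right. I'll enlarge the dial area.

```bash
python3 - <<'E'
from h import *
p=np.load("top0.npz")["p"]
cr=p[140:285,130:265];cv2.imwrite("pics/topc.png",cv2.resize(cr,None,fx=4,fy=4,interpolation=cv2.INTER_CUBIC)[:,:,::-1])
c=calibration("top");print(camR(c))
d=np.load("top0.npz")["d"]
for u,v in((196,193),(215,210),(160,215),(182,245),(190,222)):print(u,v,d[v,u],pix2w(c,u,v,d=d[v,u]))
E
```

```text
[[-0.00547411  0.98735872 -0.15840708]
 [-0.99989439 -0.00753718 -0.01242599]
 [-0.01346285  0.15832233  0.9872957 ]]
196 193 0.7782653 [ 0.60821618 -0.01363003  0.12390902]
215 210 0.8100448 [ 0.58446357 -0.04105278  0.08756442]
160 215 0.8118607 [0.57641348 0.0585062  0.08568664]
182 245 0.81196284 [0.52277869 0.01926088 0.07648377]
190 222 0.8194071 [0.56474869 0.00615227 0.07551262]
```

View pics/topc.png

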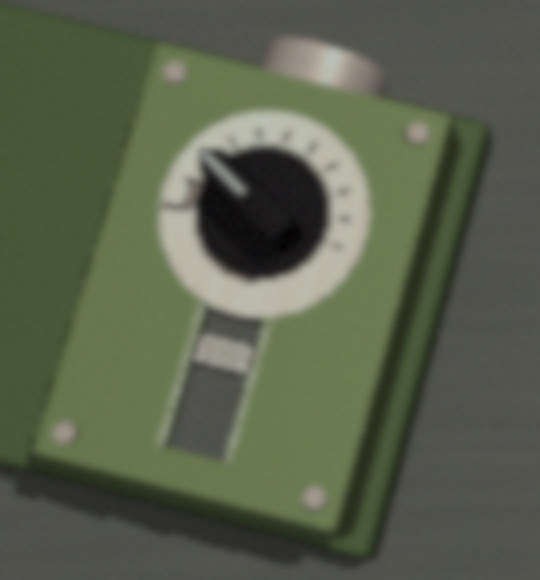

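The enlarged crop shows:
- Ring centre at crop (265,213).
- Slot far end at (197,453).
- Nub at about (222,352).
- Long zero mark at (178,205).
- Pointer tip at (203,150), which is about click 2.

Next I'll turn these into world positions.

```bash
python3 - <<'E'
from h import *
c=calibration("top")
g=lambda x,y,z:pix2w(c,130+(x+.5)/4-.5,140+(y+.5)/4-.5,z=z)
S=[g(*q,.085)[:2] for q in((174,71),(417,132),(64,432),(314,496))]
C=g(265,213,.086)[:2];E=g(197,453,.085)[:2]
print(S,C,E,np.linalg.norm(C-E))
for a,b in((C,E),(S[0],S[2]),(S[1],S[3])):
    v=a-b;print(np.arctan2(v[1],v[0]),np.linalg.norm(v))
for a,b in((S[0],S[1]),(S[2],S[3])):
    v=a-b;print(np.arctan2(v[1],v[0])-np.pi/2,np.linalg.norm(v))
a=g(203,150,.1245);b=g(243,192,.1245);v=a-b;print("ptr",np.arctan2(v[1],v[0]),a,b)
E
```

```text
[array([0.68392764, 0.03852001]), array([ 0.65401822, -0.07393213]), array([0.51770547, 0.08222301]), array([ 0.48856808, -0.0302075 ])] [ 0.61656194 -0.00541326] [0.50794838 0.02238141] 0.1121135498857248
-0.25052789632493444 0.1121135498857248
-0.257100446509957 0.17187135039293155
-0.25836981337367515 0.17113033757277343
-0.2599562223075913 0.11636174785280258
-0.25358027992802024 0.11614476584746207
ptr 0.7614176645453922 [0.63650147 0.01419586 0.1245    ] [ 0.61767488 -0.00374877  0.1245    ]
```

Call:
{"name": "move_arm", "arguments": {
  "steps": "-28 -14.7 -2 0 0 0 85;-28 -14.7 -2 0 0 0 85;-28 -14.7 -2 0 0 0 85;-28 -14.7 -2 0 0 0 85;-28 -14.7 -2 0 0 0 85;-28 -14.7 -2 0 0 0 85;-28 -14.7 -2 0 0 0 85;-28 -14.7 -2 0 0 0 85;-28 -14.7 -2 0 0 0 85;-28 -14.7 -2 0 0 0 85;-28 -14.7 -2 0 0 0 85;-28 -14.7 -2 0 0 0 85;-28 -14.7 -2 0 0 0 85;-28 -14.7 -2 0 0 0 85;-28 -14.7 -2 0 0 0 85;-28 -14.7 -2 0 0 0 85;-28 -14.7 -2 0 0 0 85;-28 -14.7 -2 0 0 0 85;-28 -14.7 -2 0 0 0 85;-28 -14.7 -2 0 0 0 85"
}}

```text
time: 1.82
eef_pos: [0.6163, -0.0051, 0.2711]
tool_rot: [-0.0, 0.216, 0.976, -0.0]
ft_force: [0.4, 0.1, 0.1]
finger_gap: 0.0848
grip_force: 0.0
```

Call:
{"name": "move_arm", "arguments": {
  "steps": "0 0 3 0 0 0.12 85;0 0 3 0 0 0.12 85;0 0 3 0 0 0.12 85;0 0 3 0 0 0.12 85;0 0 3 0 0 0.12 85;0 0 3 0 0 0.12 85;0 0 3 0 0 0.12 85;0 0 3 0 0 0.12 85;0 0 3 0 0 0.12 85;0 0 3 0 0 0.12 85;0 0 3 0 0 0.12 85;0 0 3 0 0 0.12 85;0 0 3 0 0 0.12 85;0 0 3 0 0 0.12 85;0 0 3 0 0 0.12 85;0 0 3 0 0 0.12 85;0 0 0 0 0 0 85;0 0 0 0 0 0 85"
}}

```text
time: 3.32
eef_pos: [0.6156, -0.0037, 0.223]
tool_rot: [-0.0, 0.923, 0.385, -0.0]
ft_force: [-0.5, -0.5, 0.1]
finger_gap: 0.0847
grip_force: 0.0
```

```bash
cat > st.py <<'E'
from h import *
import sys
def tip(C=np.array([.617,-.0048])):
    s=telemetry.state();Rt=Rq(s["tool_rot"]).as_matrix()
    ya=np.arctan2(Rt[1,1],Rt[0,1])
    print("t",s["time"],"pos",s["eef_pos"],"yang",ya,"z",Rt[:,2],"F",s["ft_force"],"T",s["wrist_torque"],"gap",s["finger_gap"],s["grip_force"],"q6",s["qpos"][5])
    return s,Rt,ya
E
python3 - <<'E'
from st import *
s,Rt,ya=tip()
c=calibration("wrist");p,d=grab_frame("wrist");np.savez("w1.npz",p=p,d=d,**{k:np.array(v) for k,v in c.items()})
cv2.imwrite("pics/w1.png",p[:,:,::-1])
for P in((.617,-.0048,.0915),(.617,-.0048,.1245)):print(w2pix(c,P))
E
```

```text
t 3.3167 pos [ 0.61555435 -0.00369024  0.22302376] yang -0.7802439158509905 z [-6.70591928e-04  6.01914453e-05 -9.99999773e-01] F [-0.51070379 -0.47577186  0.10523609] T [-0.05248578 -0.02084092 -0.0054865 ] gap 0.08474718942865721 0.0 q6 0.6986320837983232
(np.float64(280.4882561263059), np.float64(195.8155342681647))
(np.float64(280.4874228537165), np.float64(207.23602303416178))
```

View pics/w1.png

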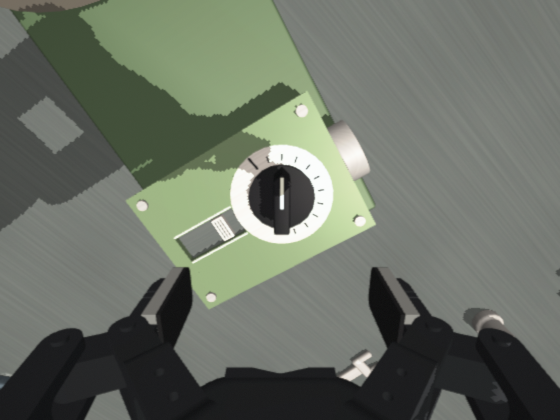

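The wrist view shows the ring centred near (282,194). The bar stands vertical with its white line at about (282,178–208), so the fingers are aligned across it. I'll refine this and plan the descent.

```bash
python3 - <<'E'
from st import *
s,Rt,ya=tip()
w=np.load("w1.npz");p=w["p"].astype(int);c={k:w[k] for k in("fovy","cx","cy","position","attitude")}
sub=p[130:260,215:350];m=((sub.min(2)>185)&((sub.max(2)-sub.min(2))<40)).astype(np.uint8)
n,l,st,ce=cv2.connectedComponentsWithStats(m);i=1+st[1:,4].argmax();print(st[i])
h=cv2.convexHull(np.argwhere(l==i)[:,::-1].astype(np.float32));e=cv2.fitEllipse(h);u,v=e[0][0]+215,e[0][1]+130;print(u,v,e)
C=pix2w(c,u,v,z=.0855);print(C)
a=pix2w(c,282,178,z=.1245);b=pix2w(c,281.5,208,z=.1245);print(a,b,np.arctan2(*(a-b)[[1,0]]),"want yang+pi/2",ya+np.pi/2)
sl=[pix2w(c,*q,z=.085) for q in((175,238),(191,261))];print(sl)
Ct=np.array([C[0],C[1],.098]);print("tool shift mm",Rt.T@(Ct-s["eef_pos"])*1e3)
E
```

```text
t 3.3667 pos [ 0.61569033 -0.00370191  0.2232582 ] yang -0.7796913941004928 z [-2.06032581e-04 -2.64810689e-05 -9.99999978e-01] F [ 0.51589688 -0.26130296 -0.14314018] T [-0.01477505 -0.00230385  0.00216794] gap 0.08489528690255549 0.0 q6 0.6981195069555284
[   0   14  119  107 4017]
271.0279541015625 203.14484405517578 ((56.0279541015625, 73.14484405517578), (97.26213073730469, 139.72825622558594), 52.30219268798828)
[ 0.60434009 -0.00488911  0.0855    ]
[0.6350171  0.01168786 0.1245    ] [ 0.61712453 -0.00584953  0.1245    ] 0.7753737179426327 want yang+pi/2 0.7911049326944037
[array([0.51159998, 0.03612802, 0.085     ]), array([0.50333522, 0.00870903, 0.085     ])]
tool shift mm [ -8.8036517   -7.22081156 125.26056845]
```

Call:
{"name": "move_arm", "arguments": {
  "steps": "0 2.3 15 0 0 0 60;0 0 15 0 0 0 60;0 0 15 0 0 0 60;0 0 15 0 0 0 60;0 0 15 0 0 0 60;0 0 15 0 0 0 60;0 0 15 0 0 0 60;0 0 10 0 0 0 60;0 0 5 0 0 0 60;0 0 5 0 0 0 60;0 0 0 0 0 0 60;0 0 0 0 0 0 60",
  "force": 30
}}

```text
time: 4.37
eef_pos: [0.6176, -0.0054, 0.0988]
tool_rot: [0.0, 0.924, 0.384, 0.0]
ft_force: [-0.9, 0.2, 0.4]
finger_gap: 0.0598
grip_force: 0.0
```

Call:
{"name": "move_arm", "arguments": {
  "steps": "0 0 0 0 0 0 30;0 0 0 0 0 0 22;0 0 0 0 0 0 18;0 0 0 0 0 0 10;0 0 0 0 0 0 10;0 0 0 0 0 0 10;0 0 0 0 0 0 10;0 0 0 0 0 0 10;0 0 0 0 0 0 10;0 0 0 0 0 0 10",
  "force": 30
}}

```text
time: 5.2
eef_pos: [0.6167, -0.0045, 0.0989]
tool_rot: [-0.001, 0.924, 0.383, -0.0]
ft_force: [-5.8, 5.0, 7.6]
finger_gap: 0.0136
grip_force: 31.3
```

```bash
python3 -c "
from st import *
tip()"
```

```text
t 5.2 pos [ 0.61669897 -0.00450806  0.09886815] yang -0.7838381223914064 z [-0.00139864  0.00110742 -0.99999841] F [-5.75313299  4.99220431  7.62728436] T [0.77988395 0.95149396 0.03669078] gap 0.013617173845985237 31.291373670101166 q6 0.6999161657277205
```

Call:
{"name": "move_arm", "arguments": {
  "steps": "0 -1.3 0 0 0 0 10;0 0 0 0 0 -0.05 10;0 0 0 0 0 -0.08 10;0 0 0 0 0 -0.08 10;0 0 0 0 0 -0.08 10;0 0 0 0 0 -0.08 10;0 0 0 0 0 -0.08 10;0 0 0 0 0 -0.08 10;0 0 0 0 0 -0.08 10;0 0 0 0 0 -0.07 10;0 0 0 0 0 -0.02 10;0 0 0 0 0 0 10;0 0 0 0 0 0 10;0 0 0 0 0 0 10"
}}

```text
time: 6.37
eef_pos: [0.6159, -0.004, 0.0989]
tool_rot: [-0.001, 0.736, 0.677, -0.0]
ft_force: [-5.9, 2.5, 7.7]
finger_gap: 0.0134
grip_force: 31.5
```

```bash
python3 -c "
from st import *
tip()
p,d=grab_frame('top');cv2.imwrite('pics/top2.png',cv2.resize(p[140:285,130:265],None,fx=4,fy=4,interpolation=cv2.INTER_CUBIC)[:,:,::-1])
p,d=grab_frame('wrist');cv2.imwrite('pics/w2.png',p[:,:,::-1])
"
```

```text
t 6.3667 pos [ 0.61587097 -0.00398481  0.09885934] yang -0.08388972002677278 z [-1.12815544e-03  5.88607631e-04 -9.99999190e-01] F [-5.92289573  2.46195033  7.68746029] T [0.54100371 0.85490872 0.03196197] gap 0.013374128461122594 31.541755199432373 q6 0.0012746409644000777
```

View pics/w2.png

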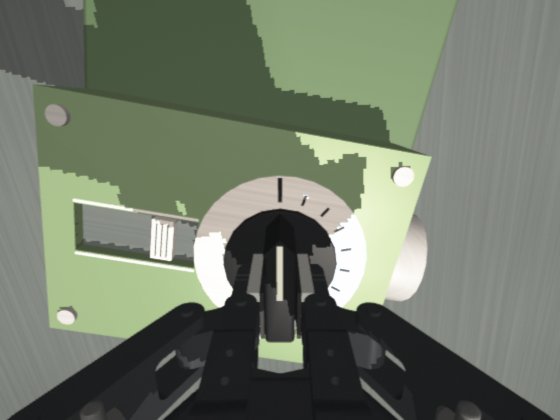

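The pointer sits on the long zero mark in the wrist view at (280,190), and the nub at (162,240) is still open. I'll press lightly on the stop, rest there, then turn six clicks clockwise.

Call:
{"name": "move_arm", "arguments": {
  "steps": "0 -0.8 0 0 0 -0.03 10;0 0 0 0 0 0 10;0 0 0 0 0 0 10;0 0 0 0 0 0 10;0 0 0 0 0 0 10;0 0 0 0 0 0 10"
}}

```text
time: 6.97
eef_pos: [0.6158, -0.004, 0.0989]
tool_rot: [0.0, 0.726, 0.687, 0.0]
ft_force: [-1.8, 3.5, 6.7]
finger_gap: 0.0132
grip_force: 31.3
```

Call:
{"name": "move_arm", "arguments": {
  "steps": "0 0 0 0 0 0.054 10;0 0 0 0 0 0.09 10;0 0 0 0 0 0.09 10;0 0 0 0 0 0.09 10;0 0 0 0 0 0.09 10;0 0 0 0 0 0.09 10;0 0 0 0 0 0.09 10;0 0 0 0 0 0.09 10;0 0 0 0 0 0.09 10;0 0 0 0 0 0.09 10;0 0 0 0 0 0.09 10;0 0 0 0 0 0.09 10;0 0 0 0 0 0.09 10;0 0 0 0 0 0 10"
}}

```text
time: 8.13
eef_pos: [0.6168, -0.0049, 0.0989]
tool_rot: [0.001, 0.982, 0.188, 0.001]
ft_force: [4.2, -2.7, 1.9]
finger_gap: 0.0135
grip_force: 30.7
```

```bash
python3 -c "
from st import *
tip()"
```

```text
t 8.1333 pos [ 0.6167889  -0.00489476  0.09891877] yang -1.1926494471954012 z [ 3.01330004e-03 -8.99781993e-04 -9.99995055e-01] F [ 4.24889014 -2.66550412  1.94845675] T [-0.51155983 -0.82948172 -0.01767398] gap 0.013524758053990586 30.73934018611908 q6 1.1100029994758192
```

Call:
{"name": "move_arm", "arguments": {
  "steps": "0 0 0 0 0 0.09 10;0 0 0 0 0 0.09 10;0 0 0 0 0 0.09 10;0 0 0 0 0 0.09 10;0 0 0 0 0 0.09 10;0 0 0 0 0 0.09 10;0 0 0 0 0 0.09 10;0 0 0 0 0 0.09 10;0 0 0 0 0 0.09 10;0 0 0 0 0 0.09 10;0 0 0 0 0 0.06 10;0 0 0 0 0 0.025 10;0 0 0 0 0 0 10;0 0 0 0 0 0 10;0 0 0 0 0 0 10;0 0 0 0 0 0 10;0 0 0 0 0 0 10"
}}

```text
time: 9.55
eef_pos: [0.6165, -0.006, 0.0989]
tool_rot: [0.001, 0.955, -0.295, 0.001]
ft_force: [3.0, -9.4, 2.6]
finger_gap: 0.0134
grip_force: 30.9
```

```bash
python3 -c "
from st import *
tip()"
```

```text
t 9.55 pos [ 0.61651121 -0.00596907  0.09891023] yang -2.1703279031993605 z [ 0.00226538 -0.00236901 -0.99999463] F [ 3.02717817 -9.37620367  2.62037017] T [-1.80051625 -0.41420772 -0.1083439 ] gap 0.01336771913119523 30.89040845632553 q6 2.0876738287080223
```

Call:
{"name": "move_arm", "arguments": {
  "steps": "0 0 0 0 0 0 14;0 0 0 0 0 0 18;0 0 0 0 0 0 30;0 0 0 0 0 0 50;0 0 0 0 0 0 60;0 0 0 0 0 0 60;0 0 0 0 0 0 60;0 0 -5 0 0 0 60;0 0 -15 0 0 0 60;0 0 -20 0 0 0 60;0 0 -20 0 0 0 60;0 0 -20 0 0 0 60;0 0 -20 0 0 0 60;0 0 0 0 0 0 0;0 0 0 0 0 0 0"
}}

```text
time: 10.8
eef_pos: [0.616, -0.0044, 0.1995]
tool_rot: [-0.0, 0.955, -0.297, 0.001]
ft_force: [-0.1, 0.3, -0.9]
finger_gap: 0.0367
grip_force: 0.0
```

Call:
{"name": "move_arm", "arguments": {
  "steps": "0 0 0 0 0 -0.12 0;0 0 0 0 0 -0.12 0;0 0 0 0 0 -0.12 0;0 0 0 0 0 -0.12 0;0 0 0 0 0 -0.12 0;0 0 0 0 0 -0.12 0;0 0 0 0 0 -0.12 0;0 0 0 0 0 -0.12 0;0 0 0 0 0 -0.12 0;0 0 0 0 0 -0.12 0;0 0 0 0 0 -0.12 0;0 0 0 0 0 -0.12 0;0 0 0 0 0 -0.12 0;0 0 0 0 0 -0.12 0;0 0 0 0 0 -0.12 0;0 0 0 0 0 -0.12 0;0 -20 0 0 0 0 0;0 -20 0 0 0 0 0;0 -20 0 0 0 0 0;0 -20 0 0 0 0 0"
}}

```text
time: 12.47
eef_pos: [0.5366, 0.0159, 0.1971]
tool_rot: [-0.001, 0.791, 0.612, -0.001]
ft_force: [0.0, 0.3, -0.2]
finger_gap: 0.0
grip_force: 0.0
```

Call:
{"name": "move_arm", "arguments": {
  "steps": "0 -14 0 0 0 0 0;0 0 0 0 0 0 0;0 0 0 0 0 0 0"
}}

```text
time: 12.72
eef_pos: [0.5244, 0.0192, 0.1979]
tool_rot: [-0.0, 0.791, 0.612, -0.0]
ft_force: [-0.5, 0.7, 0.6]
finger_gap: 0.0001
grip_force: 0.0
```

```bash
python3 - <<'E'
from st import *
s,Rt,ya=tip()
c=calibration("wrist");p,d=grab_frame("wrist");np.savez("w3.npz",p=p,d=d,**{k:np.array(v) for k,v in c.items()})
cv2.imwrite("pics/w3.png",cv2.resize(p,(784,588),interpolation=cv2.INTER_CUBIC)[:,:,::-1])
E
```

```text
t 12.7167 pos [0.52442079 0.01924246 0.19791473] yang -0.25270116838634793 z [-6.09400790e-04  1.82807097e-05 -9.99999814e-01] F [-0.47631818  0.67625345  0.60160805] T [0.02180948 0.03604456 0.05372744] gap 9.754923326625471e-05 0.0 q6 0.20066607173137055
```

View pics/w3.png

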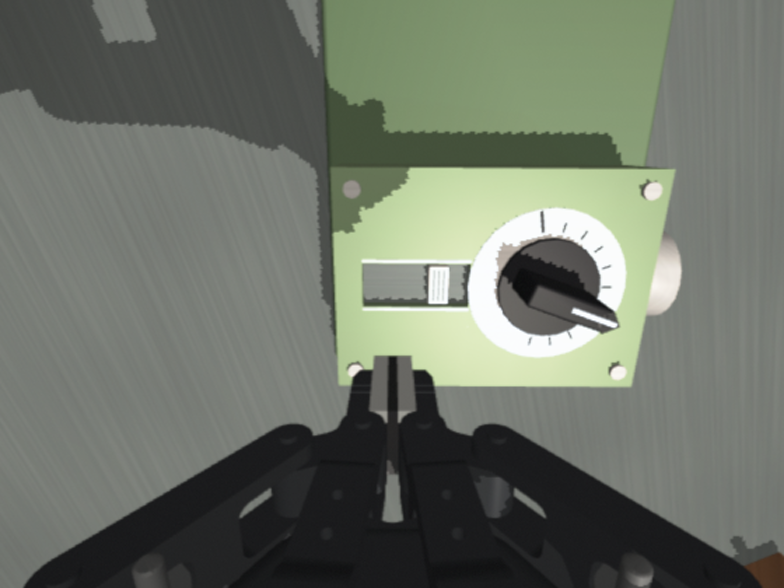

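The pointer line, from (573,312) to (616,325), lies about 17–20° clockwise of the grinder's x, which is click six. The slot runs from (362,285), the nub's pushed face is at x≈429 over rows 265–305, and the closed fingertips are at (392,358).

```bash
python3 - <<'E'
from st import *
s,Rt,ya=tip()
w=np.load("w3.npz");c={k:w[k] for k in("fovy","cx","cy","position","attitude")}
g=lambda x,y,z:pix2w(c,(x+.5)/1.4-.5,(y+.5)/1.4-.5,z=z)
for n,q in dict(slotTL=(362,263),slotBL=(362,308),face=(429,286),faceT=(429,266),faceB=(429,305),ptrA=(573,312,.1245),ptrB=(616,325,.1245)).items():
    z=q[2] if len(q)>2 else .085
    P=g(q[0],q[1],z);t=Rt.T@(P-s["eef_pos"])*1e3;print(n,P,"tool mm",t)
a=g(573,312,.1245);b=g(616,325,.1245);print(np.arctan2(*(b-a)[[1,0]])+.256)
for P in([s["eef_pos"]]):print(np.array(w2pix(c,P))*1.4)
E
```

```text
t 12.7667 pos [0.52503004 0.0190797  0.19800654] yang -0.25287572645871104 z [-1.17865945e-04 -3.13139824e-05 -9.99999993e-01] F [ 0.0483111  -0.19262236 -0.31398081] T [-0.03927076 -0.02103632 -0.07230492] gap 0.0001388864799232915 0.0 q6 0.20061663138761857
slotTL [0.51055918 0.03545955 0.085     ] tool mm [ 12.24522374 -18.09670128 113.00773367]
slotBL [0.50264063 0.00745363 0.085     ] tool mm [-16.85115734 -18.75663258 113.00954397]
face [0.54651029 0.01105623 0.085     ] tool mm [ -2.38741478  22.81650362 113.00426042]
faceT [0.54937714 0.02347448 0.085     ] tool mm [ 10.35315282  22.48527039 113.00353365]
faceB [ 0.54370451 -0.00109748  0.085     ] tool mm [-14.85657546  23.14068072 113.00497171]
ptrA [ 0.61707611 -0.00900639  0.1245    ] tool mm [-4.15953081 96.15337217 73.49657165]
ptrB [ 0.63845042 -0.02224849  0.1245    ] tool mm [-11.6328695  120.1609478   73.49446701]
-0.2986586370091143
[391.1327634  373.92621945]
```

```bash
python3 - <<'E'
from st import *
w=np.load("w3.npz");c={k:w[k] for k in("fovy","cx","cy","position","attitude")}
s,Rt,ya=tip()
g=lambda x,y,z:pix2w(c,(x+.5)/1.4-.5,(y+.5)/1.4-.5,z=z)
P=g(548,282.5,.086);print(P,Rt.T@(P-s["eef_pos"])*1e3)
p=w["p"];cv2.imwrite("pics/w3c.png",cv2.resize(p[135:265,230:460],None,fx=3.4,fy=3.4,interpolation=cv2.INTER_CUBIC)[:,:,::-1])
print("axis by grip", Rt.T@(np.array([.6164,-.0048,.086])-s["eef_pos"])*1e3)
E
```

```text
t 12.7667 pos [0.52503004 0.0190797  0.19800654] yang -0.25287572645871104 z [-1.17865945e-04 -3.13139824e-05 -9.99999993e-01] F [ 0.0483111  -0.19262236 -0.31398081] T [-0.03927076 -0.02103632 -0.07230492] gap 0.0001388864799232915 0.0 q6 0.20061663138761857
[ 0.61742442 -0.00463344  0.086     ] [  0.16379359  95.40063031 111.99639337]
axis by grip [ -0.25377277  94.45046131 111.99651933]
```

View pics/w3c.png

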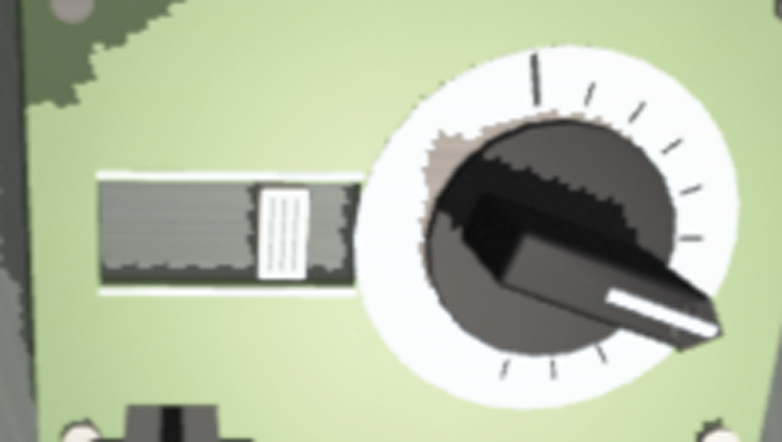

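The slot's centreline lies about 2 mm to the tool's −x side, and the recess spans ty of about −19 to +22. The closed tip fits, so I'll descend slowly and watch the force.

Call:
{"name": "move_arm", "arguments": {
  "steps": "-1.7 1 20 0 0 0 0;0 0 20 0 0 0 0;0 0 20 0 0 0 0;0 0 20 0 0 0 0;0 0 15 0 0 0 0;0 0 10 0 0 0 0;0 0 4 0 0 0 0;0 0 2 0 0 0 0;0 0 2 0 0 0 0;0 0 1 0 0 0 0;0 0 0 0 0 0 0;0 0 0 0 0 0 0"
}}

```text
time: 13.77
eef_pos: [0.5255, 0.0173, 0.0848]
tool_rot: [0.0, 0.791, 0.612, 0.0]
ft_force: [-0.6, 0.6, 0.0]
finger_gap: 0.0002
grip_force: 0.0
```

Call:
{"name": "move_arm", "arguments": {
  "steps": "0 0 1.5 0 0 0 0;0 0 1.5 0 0 0 0;0 0 1 0 0 0 0;0 0 0 0 0 0 0;0 0 0 0 0 0 0"
}}

```text
time: 14.18
eef_pos: [0.5251, 0.0173, 0.0802]
tool_rot: [-0.0, 0.791, 0.612, -0.0]
ft_force: [-0.2, -0.7, -0.5]
finger_gap: 0.0002
grip_force: 0.0
```

Call:
{"name": "move_arm", "arguments": {
  "steps": "0 3 0.5 0 0 0 0;0 3 0 0 0 0 0;0 2 0 0 0 0 0;0 2 0 0 0 0 0;0 2 0 0 0 0 0;0 2 0 0 0 0 0;0 2 0 0 0 0 0;0 0 0 0 0 0 0"
}}

```text
time: 14.85
eef_pos: [0.5408, 0.0132, 0.0797]
tool_rot: [-0.0, 0.791, 0.612, -0.0]
ft_force: [0.0, -0.6, -0.2]
finger_gap: -0.0001
grip_force: 0.0
```

Call:
{"name": "move_arm", "arguments": {
  "steps": "0 2 0 0 0 0 0;0 2 0 0 0 0 0;0 2 0 0 0 0 0;0 0 0 0 0 0 0;0 0 0 0 0 0 0"
}}

```text
time: 15.27
eef_pos: [0.5467, 0.0117, 0.0798]
tool_rot: [0.0, 0.791, 0.612, 0.0]
ft_force: [0.4, -0.1, 0.7]
finger_gap: -0.0002
grip_force: 0.0
```

Call:
{"name": "move_arm", "arguments": {
  "steps": "0 1.5 0 0 0 0 0;0 1.5 0 0 0 0 0"
}}

```text
time: 15.43
eef_pos: [0.5493, 0.011, 0.0798]
tool_rot: [-0.0, 0.791, 0.612, -0.0]
ft_force: [-1.0, -0.0, 1.0]
finger_gap: -0.0003
grip_force: 0.8
```

```bash
python3 - <<'E'
from st import *
tip()
p,d=grab_frame("wrist")
cv2.imwrite("pics/w4.png",cv2.resize(p[100:420,100:460],None,fx=1.8,fy=1.8,interpolation=cv2.INTER_CUBIC)[:,:,::-1])
E
```

```text
t 15.4333 pos [0.54932692 0.01104921 0.07981682] yang -0.252937468865212 z [-2.43076756e-04  3.23599011e-05 -9.99999970e-01] F [-1.02717382 -0.03794475  0.9591914 ] T [0.0261378  0.24233156 0.01054618] gap -0.00029379033658340496 0.7882578112185001 q6 0.18829200894196427
```

View pics/w4.png

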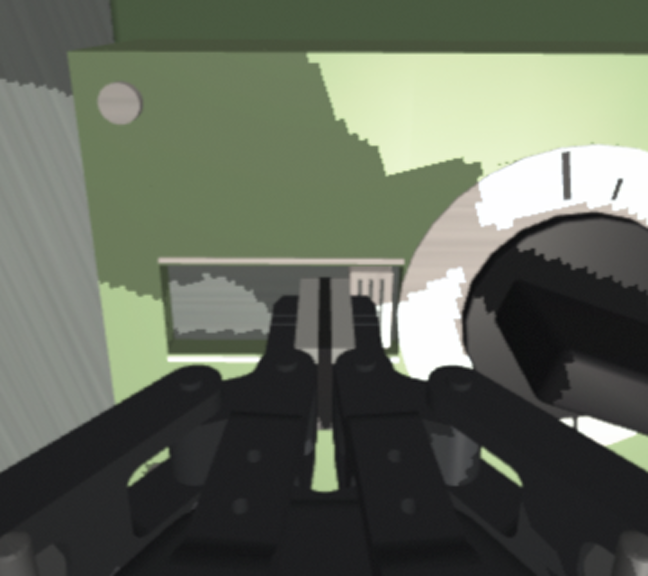

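The fingertip is in the slot and the nub, now at (372,300), is 1–3 mm from the slot end at x≈400. I'll push on until it stops.

Call:
{"name": "move_arm", "arguments": {
  "steps": "0 1 0 0 0 0 0;0 1 0 0 0 0 0;0 1 0 0 0 0 0;0 1 0 0 0 0 0"
}}

```text
time: 15.82
eef_pos: [0.5522, 0.0103, 0.0797]
tool_rot: [-0.001, 0.791, 0.612, -0.001]
ft_force: [-9.7, 3.1, 7.2]
finger_gap: -0.0001
grip_force: 5.6
```

Call:
{"name": "move_arm", "arguments": {
  "steps": "0 1 0 0 0 0 0;0 1 0 0 0 0 0;0 0 0 0 0 0 0"
}}

```text
time: 16.07
eef_pos: [0.5525, 0.0102, 0.0796]
tool_rot: [-0.003, 0.791, 0.612, -0.002]
ft_force: [-16.4, 4.0, 12.8]
finger_gap: 0.0001
grip_force: 8.6
```

Call:
{"name": "move_arm", "arguments": {
  "steps": "0 -3 0 0 0 0 0;0 -3 0 0 0 0 0;0 0 -3 0 0 0 0;0 0 -10 0 0 0 0;0 0 -20 0 0 0 0;0 0 -20 0 0 0 0;0 0 -20 0 0 0 0;0 -20 -20 0 0 0 0;0 0 -20 0 0 0 0;0 0 0 0 0 0 0;0 0 0 0 0 0 0"
}}

```text
time: 16.98
eef_pos: [0.5309, 0.0159, 0.1945]
tool_rot: [0.001, 0.791, 0.612, 0.001]
ft_force: [0.2, -0.3, -0.7]
finger_gap: 0.0001
grip_force: 0.0
```

```bash
python3 - <<'E'
from st import *
tip()
p,d=grab_frame("wrist")
cv2.imwrite("pics/w5.png",cv2.resize(p[120:280,220:470],None,fx=3.1,fy=3.1,interpolation=cv2.INTER_CUBIC)[:,:,::-1])
E
```

```text
t 16.9833 pos [0.53087658 0.01593715 0.19452356] yang -0.2529580822231175 z [ 3.59190121e-03 -2.92927145e-04 -9.99993506e-01] F [ 0.23907573 -0.27263148 -0.73833664] T [-0.01676685  0.03127832  0.02649018] gap 7.539301021038237e-05 0.0 q6 0.1953977349868989
```

View pics/w5.png

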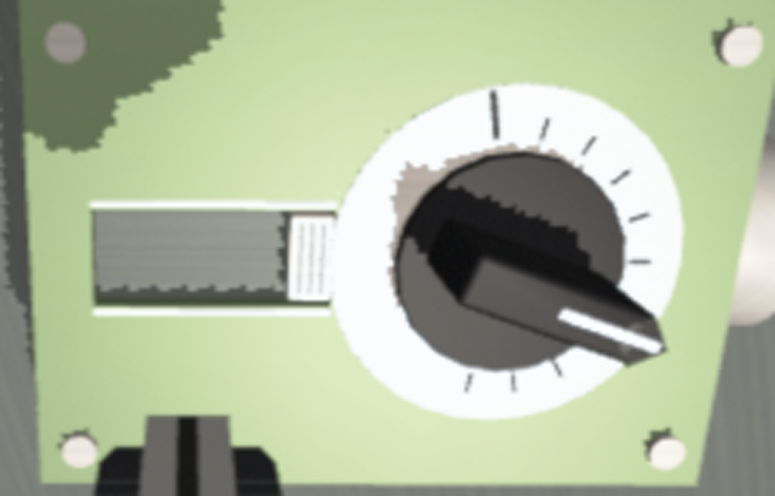

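The nub is hard against the slot end at (312,257), with no gap left on the dial side. The pointer still stands on click six and the fingers are clear, so I'll hand the job in.

```bash
python3 -c "
from cell import close_job
print(close_job())"
```

```text
the job is handed in; nothing more can be done
None
```

I turned the dial back to its zero stop, then six clicks clockwise, slid the lock fully home and handed the job in at about 17 s. The last picture shows the dial on click six and the lock home; the hand-in gave no verdict.

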